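# Discard a cast through the gated scrap chute

### The arm

A 6-joint arm with a two-finger parallel gripper is mounted at the origin on a cart in front of the work surface, level with it; the furniture and walls round the work are solid. World frame = base frame: x ahead of the robot, y to its left, z up, the work surface at z = 0. Lengths are in m, angles in rad, forces in N, time in s.
With the tool pointing down it reaches from about 0.15 to 0.775 m from the base axis. Payload 6.1 kg.
Tool frame: the origin (TCP) lies midway between the tips of the shut fingers; the grasp point (between the pads) lies 19 mm behind it; z points along the fingers, y is the line along which they close (so a half turn about z gives the same grasp; the last joint's range is limited). The gripper opens to 85 mm and grips with 20 to 120 N. Pads are 22 mm wide; open, the fingers measure 114 mm over their backs; the gripper's body (76 mm by 85 mm) begins 54 mm behind the grasp point. The pads swing forward as they close: fully open they stand 13 mm farther back than shut.
Start: joints at [1.266, 0.126, -0.04, 1.405, 0, 1.571], TCP at [0.158, 0.501, 0.197] pointing down, gripper open.
Joint ranges: [-2.72, 2.72], [-0.95, 1.95], [-1.27, 1.35], [-1.78, 2.02], [-1.46, 1.47], [-3.14, 3.14]. Speed limits (rad/s): [2.39, 2.39, 3.01, 3.14, 3.14, 3.14].

### API

Orientations are given as a rotation vector (axis times angle).
In Python, from cell import arm gives the robot as it stands.
- The arm moves only by the tool arm_command, never from a script. Its argument "commands" is a list of rows, each a list of 3 entries, a list of its own where there are three numbers: the turn, a rotation vector about the tool's x, y, z in rad, then the shift along the tool's x, y, z in mm, then the gripper command: -1 is shut, 1 is fully open, values between are in proportion. A call has 1 to 20 rows; each row shifts and turns the commanded pose from where the row before left it, along the tool's axes as they then stand; what a row does not reach is not made up. A row lasts 1/8 s, in which the tool goes at most 62.5 mm and 10.7 degrees, less where a joint would pass 70% of its speed; a pose out of reach is approached as far as the arm can. A call with a gripper value outside its range is refused whole. The fingers move at their own pace and stop on an object; "grip_force" is the grip in N (left out, the last holds). Time passes only in rows, so rows that do not move let the fingers close. It gives the time, the measured TCP pose, the force, the opening and the grip force at its end, in the units of the state.
- arm.observe(): the state, without advancing time (a new reading comes with each control period).
- arm.read_camera(name): name is "scene" or "top"; returns a dict with "pixels" (400x640x3 uint8, red, green, blue), "camera_matrix" (3x3 intrinsics, pixels), "R" (3x3) and "t" (3): a world point X has camera coordinates R X + t. Camera axes: x right, y down, z forward; pixel columns grow to the right and rows downward; lengths in m; the calibration is good to about 2 mm. A picture is of the moment at which its call begins. There is no depth.
- arm.sign_off(): hands the job in; it is judged then, once.
The state is a dict: "time": time; "joints": joint angles; "dq": joint speeds; "joint_efforts": joint torques, N m; "tcp_pos": TCP position; "tool_rot": TCP orientation; "force": force on the tool from outside, world axes, zero at the start; "ft_torque": the same for the moment, N m; "width": finger opening in m; "finger_force": force on a finger pad.
Only numpy, scipy, OpenCV 4.12 (cv2) and the standard library are available. Lean on these libraries where they do the work, as an engineer would, in place of code of your own. Each camera call takes 0.05 s, during which the arm holds its last target. There are 200 camera calls.

### The job

Throw away the old dental cast with the pale blue base that stands by itself on the worktop: slide the yellow gate of the scrap chute fully open, slide it along the worktop (do not pick it up) into the lane between the two metal fences and push it off the front edge so that it drops into the grey bin hanging below. Then slide the gate fully shut again. Leave everything else where it stands.

Things in the scene. Friction and masses are not known exactly. Their poses are not given: they have to be found in the camera images.
- chute_edge (a point): Scrap chute (clipped to the worktop, fixed): middle of its lane, on the worktop surface (z = 0), above the worktop's front edge. Axes x away from the robot, y left. In front of the edge hangs the open grey bin, 160 mm (x) by 168 mm (y) and 154 mm deep inside, centred on the lane: its inside spans x = -17 to -177 mm, its rim is 12 mm and its floor 166 mm below the worktop.
- lane_mouth (a point): Middle of the lane's far end, on the worktop, 75 mm behind chute_edge (same axes); the gate closes it and the cast enters here. The lane runs from here to the edge on the bare worktop between two aluminium fences, inner faces at y = +-43 mm (8 mm thick, 28 mm high). The gate's steel guide (18 mm deep, 28 mm high) lies at y = 53 to 177 mm, a post of that size at y = -45 to -57 mm.
- gate (a joint): Travel of the yellow gate in m: 0 = fully shut across the lane, 0.095 = fully open, slid to the left (+y) into its guide. It stays where it is left and takes about 1.5 N to slide. It may start slightly ajar. The gate plate is 6 mm thick and its top is 31 mm above the worktop.
- gate_knob (a point): Centre of the gate's black round knob (22 mm in diameter, 30 mm high, 41 to 71 mm above the worktop, upright), on top of the gate: it moves with the gate, 30 mm left of the lane's middle when shut and 125 mm when open.
- cast_blue_center (a point): The cast to throw away: dental plaster cast with a pale blue base, loose, 100 to 200 g, standing on the worktop behind the chute. This point lies in its middle, 14 mm above its underside. The solid base is 54 mm along its x axis (28 mm on the -x side, 26 mm on the +x side) and 66 mm along its y axis, with cut corners, 27 mm high; the teeth and wire on top reach 42 mm.
- wax_jar_center (a point): Brown jar with a white lid (52 mm in diameter, 48 mm high), loose, to be left alone, standing beside the cast with 60 mm or more between them; left-right order varies. The point is its centre.
- pin_box_center (a point): Low open blue box of pins (64 x 91 mm, 24 mm high), loose, to be left alone, farther left. The point is its centre.
- tool_cup_center (a point): Yellow cup with tools in it (55 mm in diameter, 107 mm high with the tools), loose, to be left alone. The point lies 33 mm above its underside.
Mind the look-alikes: they are no part of the job. What is shaped like the part that bears cast_blue_center but green or red is not meant.

How it is judged:
On the way, in this order (a step that is already met when the one before it is completed fails the run):
1. the gate is slid fully open (at least 85 mm of its 95 mm) (value of joint gate above 0.085 m), for 0.1 s.
2. the blue cast has been slid into the lane, on the worktop between the fences (x of cast_blue_center in the frame of chute_edge between 0 and 0.07 m and y of cast_blue_center in the frame of chute_edge between -0.04 and 0.04 m and z of cast_blue_center in the frame of chute_edge between 0 and 0.03 m), for 0.05 s.
3. the blue cast has dropped into the bin (x of cast_blue_center in the frame of chute_edge between -0.18 and -0.005 m and y of cast_blue_center in the frame of chute_edge between -0.088 and 0.088 m and z of cast_blue_center in the frame of chute_edge between -0.175 and -0.05 m), for 0.2 s.
At the end, for the whole second after the job is handed in: The blue cast lies at rest inside the grey bin, the gate is shut again (within 6 mm), and the jar, the pin box and the cup stand within 20 mm of where they began (all of step 3 and linear speed of cast_blue below 0.02 m/s and value of joint gate below 0.006 m and distance of each of pin_box_center, wax_jar_center, tool_cup_center from where it was at the start of the episode below 0.02 m); the robot touches nothing.
It fails at once if the blue cast is picked up (its centre more than 45 mm above the worktop) (height (world z) of cast_blue_center above 0.045 m).
It fails at once if the jar, the pin box or the cup is moved by more than 20 mm (distance of any of pin_box_center, wax_jar_center, tool_cup_center from where it was at the start of the episode above 0.02 m).
It also fails if it takes over 64 s, if anything falls off the work surface, if the arm or the gripper's body presses on something with over 40 N, if the wrist force passes 120 N, or if a joint passes its speed limit or range.

## Working session

There is one attempt and no reset: what is moved stays moved. The work goes in short steps, Python scripts to look and compute and a tool call to move; the robot and the scene stay as the last step left them, time stands still between calls to the robot, and variables do not carry over. Pictures are saved under pics/ and viewed, at most 10 in all, crops included, and the job is handed in when it is done.

Besides the shell and the picture viewer there is one more tool, called by a JSON object that holds its "method" and its "body", one argument or row to a line. arm_command: Moves the arm, as the interface text tells. Its arguments: {"type":"object","properties":{"commands":{"type":"array","items":{"type":"array"}},"grip_force":{"type":"number"}},"required":["commands"]}

```bash
mkdir -p pics; cat > h.py <<'E'
import numpy as np, cv2
from cell import arm
def ray(cam,u,v,z):
    K,R,t=[np.array(cam[k]) for k in("camera_matrix","R","t")]
    d=R.T@np.linalg.solve(K,[u,v,1.]); c=-R.T@t
    return c+d*(z-c[2])/d[2]
def proj(cam,X):
    K,R,t=[np.array(cam[k]) for k in("camera_matrix","R","t")]
    p=K@(R@np.array(X)+t); return p[:2]/p[2]
def save(cam,n): cv2.imwrite(f"pics/{n}.png",np.array(cam["pixels"])[:,:,::-1])
E
python3 - <<'E'
from h import *
for n in("top","scene"):
    c=arm.read_camera(n); save(c,n+"1"); print(n,-np.array(c["R"]).T@c["t"])
s=arm.observe(); print(s["time"],s["tcp_pos"],s["tool_rot"],s["width"])
E
```

```text
top [ 0.32831395 -0.18346833  1.23019522]
scene [-0.12610559  0.31087428  0.6987487 ]
0.1 [0.15743003 0.50040142 0.19591041] [-4.76902914e-01 -3.10496925e+00  2.23346778e-03] 0.08543930065417453
```

View pics/top1.png

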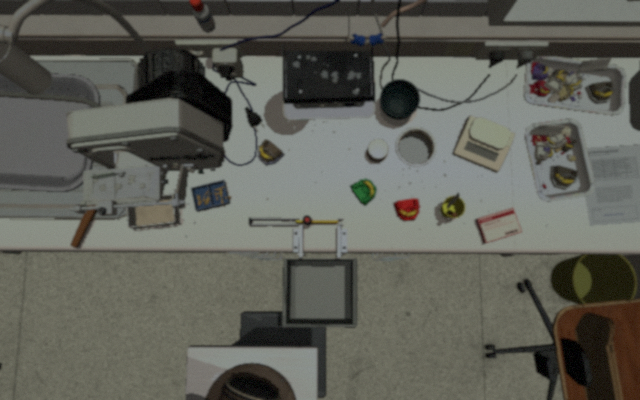

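View pics/scene1.png

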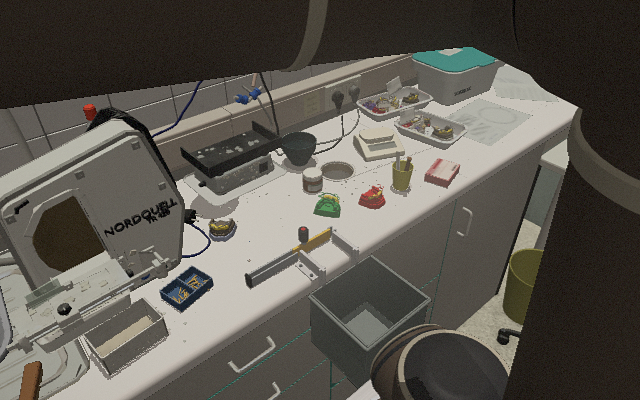

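```bash
python3 - <<'E'
from h import *
t=cv2.imread("pics/top1.png"); s=cv2.imread("pics/scene1.png")
a=cv2.resize(t[125:265,185:385],(800,560),interpolation=cv2.INTER_CUBIC)
b=cv2.resize(s[140:310,190:415],(795,600),interpolation=cv2.INTER_CUBIC)
cv2.imwrite("pics/a.png",a);cv2.imwrite("pics/b.png",b)
T=arm.read_camera("top");S=arm.read_camera("scene")
for n,p in dict(cast=(270,152),jar=(377,150),box=(210,196),knob=(307,220),green=(364,190),edge=(320,254),base=(250,380)).items(): print(n,ray(T,*p,0.02).round(3))
print(ray(S,222,228,.02),ray(S,304,234,.06))
print(proj(T,[0,0,0]),proj(T,arm.observe()["tcp_pos"]),proj(S,arm.observe()["tcp_pos"]))
E
```

```text
cast [ 0.634 -0.035  0.02 ]
jar [ 0.641 -0.308  0.02 ]
box [0.52  0.113 0.02 ]
knob [ 0.461 -0.132  0.02 ]
green [ 0.537 -0.274  0.02 ]
edge [ 0.376 -0.165  0.02 ]
base [ 0.077 -0.001  0.02 ]
[ 0.62467861 -0.02860016  0.02      ] [ 0.45027268 -0.13041472  0.06      ]
[250.1565671  411.76246488] [ -6.59928256 355.91222674] [-70.67839371 614.42127116]
```

View pics/a.png

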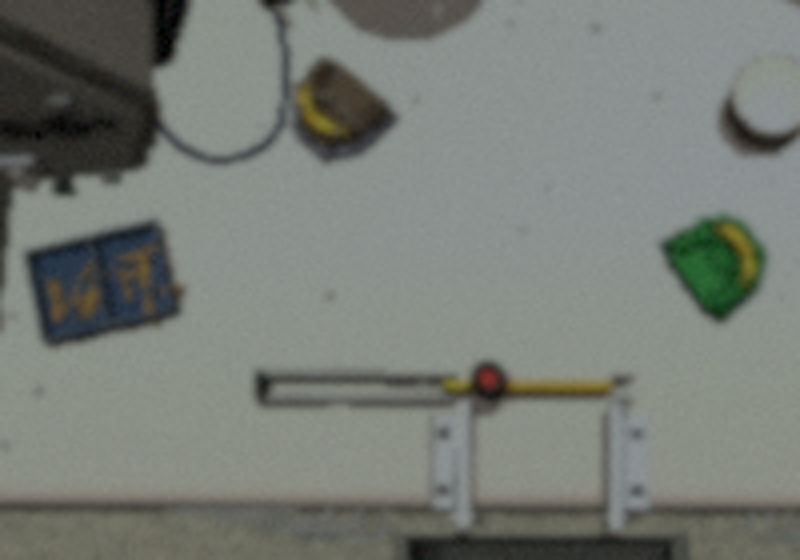

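View pics/b.png

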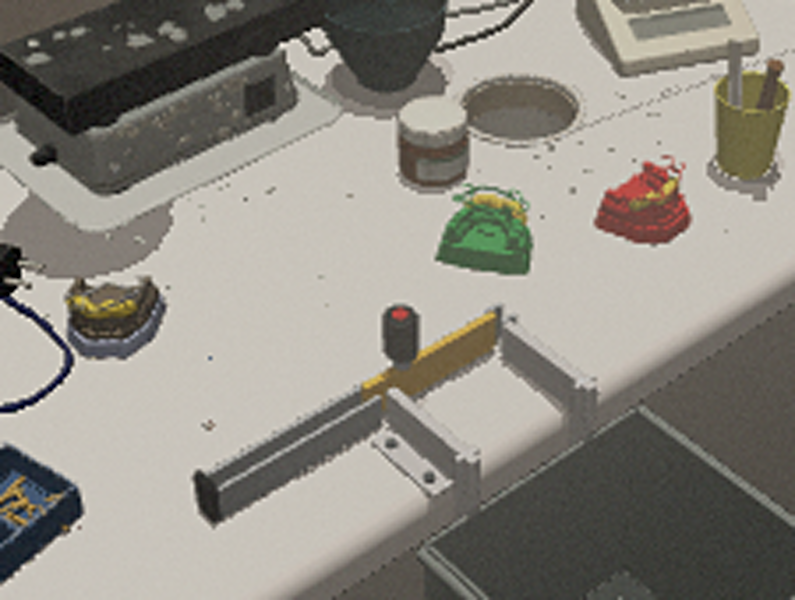

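```bash
python3 - <<'E'
from h import *
T=arm.read_camera("top");S=arm.read_camera("scene")
print(arm.observe()["time"])
def blob(c,f,box):
    im=np.array(c["pixels"]).astype(int); m=f(im)
    k=np.zeros_like(m);u0,v0,u1,v1=box;k[v0:v1,u0:u1]=1;m=(m&(k>0)).astype(np.uint8)
    n,l,s,ce=cv2.connectedComponentsWithStats(m);i=1+s[1:,4].argmax();return (l==i).astype(np.uint8),s[i],ce[i]
red=lambda i:(i[:,:,0]>i[:,:,1]+50)&(i[:,:,0]>i[:,:,2]+50)&(i[:,:,1]<90)
for c,b in((T,(298,212,315,228)),(S,(295,222,312,246))):
    _,s,ce=blob(c,red,b);print("knob",s,ce,ray(c,*ce,.071).round(4))
nt=lambda i:(i.max(2)-i.min(2)>25)|(i.sum(2)<330)
im=np.array(T["pixels"]).astype(int);print(im[160,285],im[150,268],im[162,268])
bl=np.array(S["pixels"]).astype(int);print(bl[238,222],bl[245,235])
for c,b in((T,(258,137,286,168)),(S,(206,212,240,246))):
    m,s,ce=blob(c,lambda i:(i.sum(2)<360)|(i.max(2)-i.min(2)>60),b)
    h=cv2.convexHull(cv2.findContours(m,0,1)[0][0])[:,0,:]
    print("cast",s,ce)
    for z in (0.,.014,.027):
        w=np.array([ray(c,*p,z)[:2] for p in h]).astype(np.float32)*1000
        print(z,[x for x in cv2.minAreaRect(w)])
# lane features
for n,(u,v) in dict(fl=(185+470/4,125+460/4),fr=(185+607/4,125+460/4)).items(): print(n,ray(T,u,v,.028).round(4))
print("edge",ray(T,230,251,0).round(4),ray(T,380,251,0).round(4))
print("gate",ray(T,185+560/4,125+387/4,.031).round(4), "guide end",ray(T,185+258/4,125+387/4,.028).round(4))
sc=lambda x,y:(190+x*225/795,140+y*170/600)
for n,p,z in (("fr near top",(582,378),.028),("fr far top",(505,318),.028),("fl near inner top",(462,455),.028),("fl far top inner",(395,390),.028),("guide end",(195,470),.028)):
    print(n,ray(S,*sc(*p),z).round(4))
E
```

```text
0.3
knob [305 218   4   3  12] [306.5 219. ] [ 0.4574 -0.1326  0.071 ]
knob [301 227   5   4  11] [302.81818182 228.45454545] [ 0.4557 -0.132   0.071 ]
[139 144 141] [63 59 48] [52 52 55]
[84 84 90] [201 196 188]
cast [258 139  27  27 499] [269.16032064 152.73146293]
0.0 [(636.4019165039062, -27.82025146484375), (67.44561004638672, 58.4479866027832), 46.7255744934082]
0.014 [(632.8956909179688, -29.591590881347656), (66.6780014038086, 57.782840728759766), 46.725555419921875]
0.027 [(629.64013671875, -31.236373901367188), (65.96531677246094, 57.165130615234375), 46.72555923461914]
cast [206 218  31  28 513] [220.6588694  230.28070175]
0.0 [(639.6064453125, -32.45418930053711), (66.89441680908203, 96.38574981689453), 52.28893280029297]
0.014 [(624.2648315429688, -25.575355529785156), (65.55412292480469, 94.45449829101562), 52.28890609741211]
0.027 [(610.0189819335938, -19.18779754638672), (64.3095932006836, 92.66126251220703), 52.288902282714844]
fl [ 0.4101 -0.1215  0.028 ]
fr [ 0.4106 -0.2058  0.028 ]
edge [0.3834 0.0617 0.    ] [ 0.3856 -0.3149  0.    ]
gate [ 0.4553 -0.1766  0.031 ] guide end [0.4545 0.0103 0.028 ]
fr near top [ 0.3753 -0.2086  0.028 ]
fr far top [ 0.4472 -0.21    0.028 ]
fl near inner top [ 0.3734 -0.1113  0.028 ]
fl far top inner [ 0.4409 -0.1158  0.028 ]
guide end [0.4634 0.012  0.028 ]
```

```bash
python3 - <<'E'
from h import *
t=cv2.imread("pics/top1.png"); s=cv2.imread("pics/scene1.png")
a=cv2.resize(t[40:240,60:260],(400,400),interpolation=cv2.INTER_CUBIC)
b=cv2.resize(s[90:290,0:200],(400,400),interpolation=cv2.INTER_CUBIC)
cv2.imwrite("pics/c.png",np.clip(np.hstack([a*1.5,b]),0,255))
class C(dict):pass
T=arm.read_camera("top");S=arm.read_camera("scene")
for z in (.05,.1,.15,.2,.25,.3): print(z,ray(T,222,165,z).round(3),ray(T,230,100,z).round(3),ray(S,183,268,z).round(3),ray(S,183,190,z).round(3),ray(S,130,125,z).round(3))
E
```

```text
0.05 [0.593 0.079 0.05 ] [0.761 0.065 0.05 ] [0.536 0.108 0.05 ] [ 0.778 -0.015  0.05 ] [ 1.191 -0.049  0.05 ]
0.1 [0.582 0.068 0.1  ] [0.742 0.054 0.1  ] [0.485 0.123 0.1  ] [0.708 0.01  0.1  ] [ 1.09  -0.021  0.1  ]
0.15 [0.57  0.057 0.15 ] [0.724 0.044 0.15 ] [0.434 0.139 0.15 ] [0.638 0.035 0.15 ] [0.988 0.007 0.15 ]
0.2 [0.559 0.046 0.2  ] [0.706 0.033 0.2  ] [0.383 0.155 0.2  ] [0.569 0.061 0.2  ] [0.887 0.034 0.2  ]
0.25 [0.548 0.034 0.25 ] [0.687 0.023 0.25 ] [0.332 0.17  0.25 ] [0.499 0.086 0.25 ] [0.785 0.062 0.25 ]
0.3 [0.537 0.023 0.3  ] [0.669 0.012 0.3  ] [0.281 0.186 0.3  ] [0.429 0.111 0.3  ] [0.684 0.09  0.3  ][ WARN:0@0.465] global loadsave.cpp:1063 imwrite_ Unsupported depth image for selected encoder is fallbacked to CV_8U.
```

View pics/c.png

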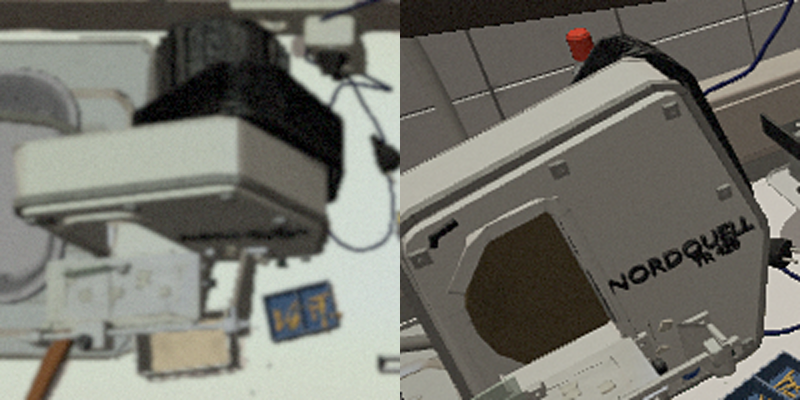

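{"method": "arm_command", "body": {
  "commands": [
    [[0,0,-0.15],[0,0,0],1],
    [[0,0,-0.155],[0,0,0],1]
  ],
  "grip_force": 20
}}

```text
time: 0.65
tcp_pos: [0.1575, 0.5008, 0.1966]
tool_rot: [0.008, -3.142, -0.0]
force: [0.8, -1.0, -0.6]
width: 0.0852
finger_force: 0.0
```

{"method": "arm_command", "body": {
  "commands": [
    [[0,0,0],[-25,-52.5,4],1],
    [[0,0,0],[-25,-52.5,4],1],
    [[0,0,0],[-25,-52.5,4],1],
    [[0,0,0],[-25,-52.5,4],1],
    [[0,0,0],[-25,-52.5,4],1],
    [[0,0,0],[-25,-52.5,4],1],
    [[0,0,0],[-25,-52.5,4],1],
    [[0,0,0],[-25,-52.5,4],1],
    [[0,0,0],[-25,-52.5,4],1],
    [[0,0,0],[-25,-52.5,4],1],
    [[0,0,0],[-25,-52.5,4],1],
    [[0,0,0],[-25,-52.5,4],1],
    [[0,0,0],[0,0,0],1],
    [[0,0,0],[0,0,0],1]
  ]
}}

```text
time: 2.4
tcp_pos: [0.4572, -0.1291, 0.1484]
tool_rot: [-0.001, -3.141, -0.001]
force: [-0.3, -0.3, 0.3]
width: 0.0852
finger_force: 0.0
```

{"method": "arm_command", "body": {
  "commands": [
    [[0,0,0],[0,-3,36],1],
    [[0,0,0],[0,0,36],1],
    [[0,0,0],[0,0,34],1],
    [[0,0,0],[0,0,0],1],
    [[0,0,0],[0,0,0],-1],
    [[0,0,0],[0,0,0],-1],
    [[0,0,0],[0,0,0],-1],
    [[0,0,0],[0,0,0],-1],
    [[0,0,0],[0,0,0],-1],
    [[0,0,0],[0,0,0],-1]
  ],
  "grip_force": 25
}}

```text
time: 3.65
tcp_pos: [0.4577, -0.1322, 0.0426]
tool_rot: [0.0, -3.142, 0.0]
force: [-1.5, 0.5, -1.1]
width: 0.0001
finger_force: 0.0
```

```bash
python3 - <<'E'
from h import *
T=arm.read_camera("top");S=arm.read_camera("scene");s=arm.observe()
print(s["width"],s["finger_force"],s["tcp_pos"])
t=np.array(T["pixels"])[:,:,::-1];s=np.array(S["pixels"])[:,:,::-1]
a=cv2.resize(t[170:270,250:380],(400,308),interpolation=cv2.INTER_CUBIC)
b=cv2.resize(s[150:270,220:376],(400,308),interpolation=cv2.INTER_CUBIC)
cv2.imwrite("pics/d.png",np.hstack([a,b]))
E
```

```text
-0.00036728509655207375 0.0 [ 0.45760277 -0.1321732   0.04254137]
```

View pics/d.png

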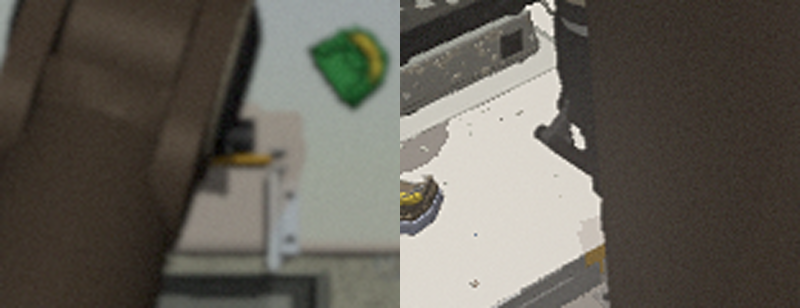

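{"method": "arm_command", "body": {
  "commands": [
    [[0,0,0],[0,0,-30],-1],
    [[0,0,0],[0,0,-40],-1],
    [[0,0,0],[0,0,-40],-1],
    [[0,0,0],[15,50,0],-1],
    [[0,0,0],[30,50,0],-1],
    [[0,0,0],[30,50,0],-1],
    [[0,0,0],[30,50,0],-1],
    [[0,0,0],[30,50,0],-1],
    [[0,0,0],[30,50,0],-1],
    [[0,0,0],[30,50,0],-1]
  ]
}}

```text
time: 5.0
tcp_pos: [0.2615, 0.2192, 0.1529]
tool_rot: [0.0, 3.141, 0.001]
force: [1.7, 0.6, 0.4]
width: -0.0002
finger_force: 0.0
```

```bash
python3 - <<'E'
from h import *
T=arm.read_camera("top");S=arm.read_camera("scene");s=arm.observe()
print(s["time"],s["width"],s["tcp_pos"])
t=np.array(T["pixels"])[:,:,::-1];s=np.array(S["pixels"])[:,:,::-1]
a=cv2.resize(t[170:270,250:380],(400,308),interpolation=cv2.INTER_CUBIC)
b=cv2.resize(s[150:306,220:376],(400,400),interpolation=cv2.INTER_CUBIC)[:308]
cv2.imwrite("pics/e.png",np.hstack([a,b]))
E
```

```text
5.1 1.2153139898156543e-05 [0.25960316 0.22188527 0.15274983]
```

View pics/e.png

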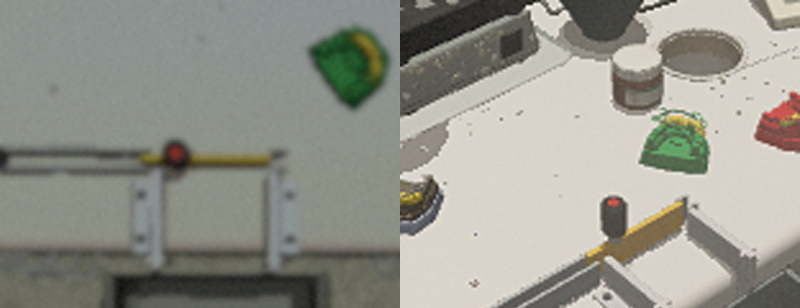

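```bash
cat > g.py <<'E'
from h import *
import sys
p=arm.observe()["tcp_pos"]; o=[]
for n in("top","scene"):
    c=arm.read_camera(n);u,v=proj(c,p).astype(int);print(n,u,v)
    im=np.array(c["pixels"])[:,:,::-1]; im=cv2.copyMakeBorder(im,80,80,80,80,0)
    u=min(max(u,0),640);v=min(max(v,0),400)
    o.append(cv2.resize(im[v:v+160,u:u+160],(400,400)))
np.save(sys.argv[1],np.hstack(o))
E
python3 g.py s0.npy
```

```text
top 140 304
scene 186 366
```

{"method": "arm_command", "body": {
  "commands": [
    [[0,0,0],[0,0,0],1],
    [[0,0,0],[0,0,0],1],
    [[0,0,0],[0,0,0],1],
    [[0,0,0],[0,0,0],1],
    [[0,0,0],[0,0,0],1],
    [[0,0,0],[0,0,0],1]
  ]
}}

```text
time: 5.95
tcp_pos: [0.2627, 0.2178, 0.1526]
tool_rot: [0.0, 3.142, 0.0]
force: [-0.5, 0.1, -0.1]
width: 0.0853
finger_force: 0.0
```

```bash
python3 g.py s1.npy; python3 - <<'E'
import numpy as np,cv2
a=np.vstack([np.load("s0.npy"),np.load("s1.npy")]); cv2.imwrite("pics/f.png",cv2.resize(np.clip(a*1.0,0,255).astype(np.uint8),(600,600)))
E
```

```text
top 142 303
scene 187 363
```

View pics/f.png

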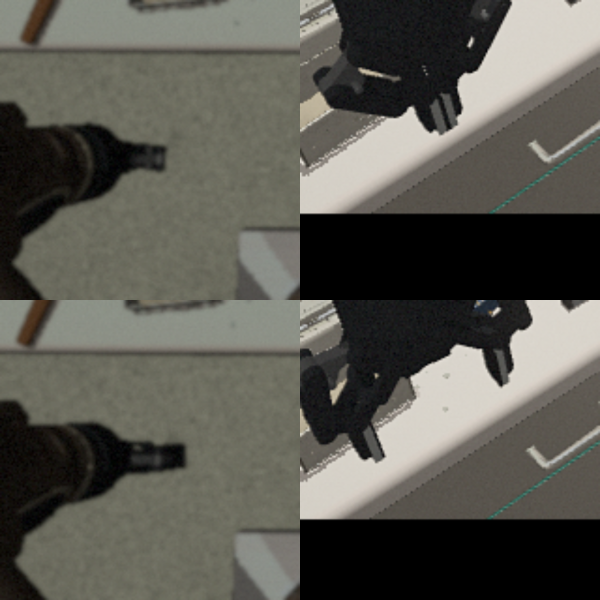

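```bash
python3 - <<'E'
from h import *
S=arm.read_camera("scene");T=arm.read_camera("top")
for z in (.14,.15,.16,.17,.18,.19): print(z,ray(S,182.5,355,z).round(3),"open:",ray(S,187-80+375*160/300,363-80+(460-300)*160/300,z).round(3),ray(S,187-80+(505-300)*160/300,363-80+(383-300)*160/300,z).round(3))
s=arm.observe();print(s["tcp_pos"],s["joints"],s["tool_rot"])
E
```

```text
0.14 [0.289 0.215 0.14 ] open: [0.159 0.095 0.14 ] [0.3   0.155 0.14 ]
0.15 [0.282 0.217 0.15 ] open: [0.154 0.099 0.15 ] [0.292 0.158 0.15 ]
0.16 [0.274 0.218 0.16 ] open: [0.149 0.103 0.16 ] [0.284 0.16  0.16 ]
0.17 [0.267 0.22  0.17 ] open: [0.144 0.107 0.17 ] [0.277 0.163 0.17 ]
0.18 [0.259 0.222 0.18 ] open: [0.139 0.11  0.18 ] [0.269 0.166 0.18 ]
0.19 [0.252 0.224 0.19 ] open: [0.134 0.114 0.19 ] [0.262 0.169 0.19 ]
[0.26256128 0.21786418 0.15259529] [ 6.92633769e-01 -2.20507586e-01 -4.63052661e-01  1.32826634e+00
 -5.21415670e-06  6.92229792e-01] [ 6.34563322e-04 -3.14158431e+00  2.14328786e-05]
```

{"method": "arm_command", "body": {
  "commands": [
    [[0,0,0],[-38,-41,0],-1],
    [[0,0,0],[-38,-41,0],-1],
    [[0,0,0],[-38,-41,0],-1],
    [[0,0,0],[-38,-41,0],-1],
    [[0,0,0],[-38,-41,0],-1],
    [[0,0,0],[-38,-41,0],-1],
    [[0,0,0],[-38,-41,0],-1],
    [[0,0,0],[0,0,30],-1],
    [[0,0,0],[0,0,40],-1],
    [[0,0,0],[0,0,40],-1],
    [[0,0,0],[0,0,20],-1],
    [[0,0,0],[0,0,0],-1],
    [[0,0,0],[0,0,5],-1],
    [[0,0,0],[0,0,0],-1]
  ]
}}

```text
time: 7.9
tcp_pos: [0.5293, -0.0692, 0.0184]
tool_rot: [-0.0, 3.14, -0.0]
force: [0.1, 0.1, 0.0]
width: 0.0003
finger_force: 0.0
```

{"method": "arm_command", "body": {
  "commands": [
    [[0,0,0],[0,0,5],-1],
    [[0,0,0],[0,0,4],-1],
    [[0,0,0],[0,0,3],-1],
    [[0,0,0],[0,0,0],-1]
  ]
}}

```text
time: 8.4
tcp_pos: [0.5284, -0.0691, 0.0053]
tool_rot: [0.0, -3.141, -0.0]
force: [-0.1, 0.3, 0.7]
width: 0.0002
finger_force: 0.0
```

{"method": "arm_command", "body": {
  "commands": [
    [[0,0,0],[0,0,3],-1],
    [[0,0,0],[0,0,2],-1],
    [[0,0,0],[0,0,0],-1]
  ]
}}

```text
time: 8.78
tcp_pos: [0.5285, -0.0691, 0.0004]
tool_rot: [0.0, -3.141, -0.0]
force: [-0.3, 0.4, -0.6]
width: 0.0002
finger_force: 0.0
```

{"method": "arm_command", "body": {
  "commands": [
    [[0,0,0],[0,0,3],-1],
    [[0,0,0],[0,0,0],-1]
  ]
}}

```text
time: 9.02
tcp_pos: [0.5285, -0.0691, -0.0027]
tool_rot: [0.0, -3.141, -0.0]
force: [1.0, 0.3, 0.0]
width: -0.0
finger_force: 0.0
```

{"method": "arm_command", "body": {
  "commands": [
    [[0,0,0],[0,0,3],-1],
    [[0,0,0],[0,0,0],-1]
  ]
}}

```text
time: 9.28
tcp_pos: [0.5285, -0.0691, -0.0057]
tool_rot: [0.0, -3.141, -0.0]
force: [0.3, -0.6, -0.5]
width: 0.0001
finger_force: 0.0
```

{"method": "arm_command", "body": {
  "commands": [
    [[0,0,0],[0,0,4],-1],
    [[0,0,0],[0,0,0],-1]
  ]
}}

```text
time: 9.52
tcp_pos: [0.5283, -0.0691, -0.0098]
tool_rot: [0.0, -3.141, -0.0]
force: [0.6, -0.3, 0.2]
width: -0.0001
finger_force: 0.0
```

{"method": "arm_command", "body": {
  "commands": [
    [[0,0,0],[0,0,4],-1],
    [[0,0,0],[0,0,0],-1]
  ]
}}

```text
time: 9.78
tcp_pos: [0.5284, -0.0691, -0.0138]
tool_rot: [0.0, -3.141, -0.0]
force: [0.4, -0.2, 0.1]
width: 0.0002
finger_force: 0.0
```

{"method": "arm_command", "body": {
  "commands": [
    [[0,0,0],[0,0,3],-1],
    [[0,0,0],[0,0,0],-1]
  ]
}}

```text
time: 10.02
tcp_pos: [0.5285, -0.0691, -0.0166]
tool_rot: [0.0, -3.141, -0.0]
force: [0.5, 0.2, -0.3]
width: -0.0002
finger_force: 0.0
```

{"method": "arm_command", "body": {
  "commands": [
    [[0,0,0],[0,0,3],-1],
    [[0,0,0],[0,0,0],-1]
  ]
}}

```text
time: 10.28
tcp_pos: [0.5285, -0.0691, -0.0197]
tool_rot: [0.0, -3.141, -0.0]
force: [-0.5, 0.2, -0.4]
width: -0.0001
finger_force: 0.0
```

{"method": "arm_command", "body": {
  "commands": [
    [[0,0,0],[0,0,3],-1],
    [[0,0,0],[0,0,0],-1]
  ]
}}

```text
time: 10.52
tcp_pos: [0.5285, -0.0691, -0.0227]
tool_rot: [0.0, -3.141, -0.0]
force: [0.8, 0.2, 0.6]
width: -0.0001
finger_force: 0.0
```

{"method": "arm_command", "body": {
  "commands": [
    [[0,0,0],[0,0,2],-1],
    [[0,0,0],[0,0,0],-1]
  ]
}}

```text
time: 10.78
tcp_pos: [0.5286, -0.0691, -0.0245]
tool_rot: [0.0, -3.141, -0.0]
force: [-0.2, 0.1, 0.4]
width: 0.0001
finger_force: 0.0
```

{"method": "arm_command", "body": {
  "commands": [
    [[0,0,0],[0,0,2],-1],
    [[0,0,0],[0,0,0],-1]
  ]
}}

```text
time: 11.02
tcp_pos: [0.5285, -0.0691, -0.0266]
tool_rot: [0.0, -3.141, -0.0]
force: [-0.1, 0.2, -0.2]
width: -0.0001
finger_force: 0.0
```

```bash
python3 g.py s2.npy; python3 - <<'E'
import numpy as np,cv2
from h import *
cv2.imwrite("pics/g.png",np.load("s2.npy"))
s=arm.observe();print(s["joints"],s["force"],s["joint_efforts"])
E
```

```text
top 284 195
scene 262 257
[-1.30081948e-01  2.37138323e-01 -4.08790908e-01  9.24952902e-01
  4.90761471e-06 -1.30234590e-01] [0.11326945 0.62017533 0.08777182] [-1.78418277e-04 -4.68613100e+01  3.14059353e+01 -7.64709785e-04
 -2.75779239e-04  6.17171679e-06]
```

View pics/g.png

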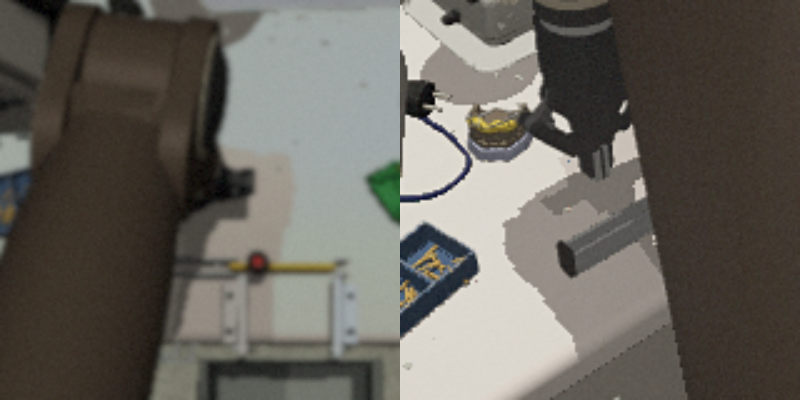

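{"method": "arm_command", "body": {
  "commands": [
    [[0,0,0],[0,0,2],-1],
    [[0,0,0],[0,0,0],-1]
  ]
}}

```text
time: 11.38
tcp_pos: [0.5285, -0.0691, -0.0286]
tool_rot: [0.0, -3.141, -0.0]
force: [-0.3, 0.8, -1.1]
width: 0.0
finger_force: 0.0
```

{"method": "arm_command", "body": {
  "commands": [
    [[0,0,0],[0,0,2],-1],
    [[0,0,0],[0,0,0],-1]
  ]
}}

```text
time: 11.62
tcp_pos: [0.5285, -0.0691, -0.0306]
tool_rot: [0.0, -3.141, -0.0]
force: [-0.1, -0.0, -0.1]
width: 0.0001
finger_force: 0.0
```

```bash
python3 - <<'E'
from h import *
S=arm.read_camera("scene")
for z in (-.02,-.01,0,.01,.02): print(ray(S,262,249,z).round(3))
print(arm.observe()["force"])
E
```

```text
[ 0.545 -0.08  -0.02 ]
[ 0.535 -0.075 -0.01 ]
[ 0.526 -0.069  0.   ]
[ 0.517 -0.064  0.01 ]
[ 0.507 -0.058  0.02 ]
[-0.32324174  0.59266532 -0.20461434]
```

{"method": "arm_command", "body": {
  "commands": [
    [[0,0,0],[0,0,2],-1],
    [[0,0,0],[0,0,0],-1]
  ]
}}

```text
time: 11.92
tcp_pos: [0.5285, -0.0691, -0.0326]
tool_rot: [0.0, -3.141, -0.0]
force: [0.1, 0.2, 0.1]
width: 0.0
finger_force: 0.0
```

{"method": "arm_command", "body": {
  "commands": [
    [[0,0,0],[0,0,2],-1],
    [[0,0,0],[0,0,0],-1]
  ]
}}

```text
time: 12.18
tcp_pos: [0.5286, -0.0691, -0.0345]
tool_rot: [0.0, -3.141, -0.0]
force: [0.5, -0.9, -0.3]
width: -0.0001
finger_force: 0.0
```

{"method": "arm_command", "body": {
  "commands": [
    [[0,0,0],[0,0,2],-1],
    [[0,0,0],[0,0,0],-1]
  ]
}}

```text
time: 12.42
tcp_pos: [0.5288, -0.0692, -0.0347]
tool_rot: [-0.0, 3.141, -0.0]
force: [-5.2, 0.7, 13.9]
width: -0.0002
finger_force: 7.3
```

{"method": "arm_command", "body": {
  "commands": [
    [[0,0,0],[0,0,-30],-1],
    [[0,0,0],[0,0,-50],1],
    [[0,0,0],[0,0,-50],1],
    [[0,0,0],[36,-31.5,0],1],
    [[0,0,0],[36,-31.5,0],1],
    [[0,0,0],[0,0,0],1],
    [[0,0,0],[0,0,0],1]
  ]
}}

```text
time: 13.3
tcp_pos: [0.457, -0.1322, 0.0938]
tool_rot: [0.001, 3.141, 0.0]
force: [-0.3, 0.8, -0.2]
width: 0.0852
finger_force: 0.0
```

{"method": "arm_command", "body": {
  "commands": [
    [[0,0,0],[0,0,35],1],
    [[0,0,0],[0,0,35],1],
    [[0,0,0],[0,0,14],1],
    [[0,0,0],[0,0,0],1],
    [[0,0,0],[0,0,0],-1],
    [[0,0,0],[0,0,0],-1],
    [[0,0,0],[0,0,0],-1],
    [[0,0,0],[0,0,0],-1],
    [[0,0,0],[0,0,0],-1]
  ],
  "grip_force": 20
}}

```text
time: 14.42
tcp_pos: [0.4571, -0.1323, 0.0102]
tool_rot: [-0.0, 3.141, -0.001]
force: [-0.1, -0.3, 5.7]
width: 0.0208
finger_force: 21.7
```

{"method": "arm_command", "body": {
  "commands": [
    [[0,0,0],[0,15,0],-1],
    [[0,0,0],[0,20,0],-1],
    [[0,0,0],[0,20,0],-1],
    [[0,0,0],[0,20,0],-1],
    [[0,0,0],[0,13,0],-1],
    [[0,0,0],[0,3,0],-1],
    [[0,0,0],[0,0,0],-1],
    [[0,0,0],[0,0,0],-1]
  ]
}}

```text
time: 15.42
tcp_pos: [0.4571, -0.0407, 0.0103]
tool_rot: [-0.001, 3.14, 0.001]
force: [-1.2, 1.9, 5.3]
width: 0.0211
finger_force: 21.9
```

{"method": "arm_command", "body": {
  "commands": [
    [[0,0,0],[0,3,0],-1],
    [[0,0,0],[0,0,0],-1]
  ]
}}

```text
time: 15.68
tcp_pos: [0.4571, -0.0385, 0.0102]
tool_rot: [-0.0, 3.14, -0.002]
force: [-0.2, -1.9, 5.2]
width: 0.0209
finger_force: 21.8
```

{"method": "arm_command", "body": {
  "commands": [
    [[0,0,0],[0,0,0],1],
    [[0,0,0],[0,0,0],1],
    [[0,0,0],[0,0,0],1],
    [[0,0,0],[0,0,0],1],
    [[0,0,0],[0,0,-40],1],
    [[0,0,0],[0,0,-50],1],
    [[0,0,0],[-58.3,2.8,0],1],
    [[0,0,0],[-58.3,2.8,0],1],
    [[0,0,0],[-58.3,2.8,0],1],
    [[0,0,-0.164],[0,0,0],1],
    [[0,0,-0.164],[0,0,0],1],
    [[0,0,-0.164],[0,0,0],1],
    [[0,0,-0.164],[0,0,0],1],
    [[0,0,-0.164],[0,0,0],1],
    [[0,0,0],[0,0,0],1],
    [[0,0,0],[0,0,0],1]
  ]
}}

```text
time: 17.68
tcp_pos: [0.6315, -0.0297, 0.0994]
tool_rot: [1.249, -2.883, -0.0]
force: [0.5, -0.3, 0.1]
width: 0.0854
finger_force: 0.0
```

```bash
python3 - <<'E'
from h import *
from scipy.spatial.transform import Rotation as R
s=arm.observe();print(s["time"],s["tcp_pos"]);print(R.from_rotvec(s["tool_rot"]).as_matrix().round(3))
S=arm.read_camera("scene");m=np.array(S["pixels"]).astype(int)
k=((m[:,:,0]>m[:,:,1]+50)&(m[:,:,1]<90))[200:300,230:315];v,u=np.nonzero(k);print("knob red",len(u))
if len(u): print(ray(S,u.mean()+230,v.mean()+200,.071))
E
```

```text
17.675 [ 0.63149795 -0.02971627  0.09943251]
[[-0.684 -0.729 -0.   ]
 [-0.729  0.684  0.   ]
 [ 0.     0.    -1.   ]]
knob red 0
```

{"method": "arm_command", "body": {
  "commands": [
    [[0,0,0],[0,0,40],1],
    [[0,0,0],[0,0,40],1],
    [[0,0,0],[0,0,30],1],
    [[0,0,0],[0,0,12],1],
    [[0,0,0],[0,0,8],1],
    [[0,0,0],[0,0,0],1]
  ]
}}

```text
time: 18.48
tcp_pos: [0.6319, -0.0297, -0.0299]
tool_rot: [-1.252, 2.881, -0.0]
force: [0.2, 0.3, 1.1]
width: 0.0855
finger_force: 0.0
```

{"method": "arm_command", "body": {
  "commands": [
    [[0,0,0],[0,0,0],-1],
    [[0,0,0],[0,0,0],-1],
    [[0,0,0],[0,0,0],-1],
    [[0,0,0],[0,0,0],-1],
    [[0,0,0],[0,0,0],-1]
  ],
  "grip_force": 20
}}

```text
time: 19.1
tcp_pos: [0.6324, -0.0298, -0.0291]
tool_rot: [-1.252, 2.879, -0.001]
force: [-1.2, -0.3, 6.1]
width: 0.054
finger_force: 21.0
```

{"method": "arm_command", "body": {
  "commands": [
    [[0,0,0],[10,-5,0],-1],
    [[0,0,0],[20,-10,0],-1],
    [[0,0,0],[25,-12.5,0],-1],
    [[0,0,0],[25,-12.5,0],-1],
    [[0,0,0],[25,-12.5,0],-1],
    [[0,0,0],[20,-10,0],-1],
    [[0,0,-0.151],[0,0,0],-1],
    [[0,0,-0.151],[0,0,0],-1],
    [[0,0,-0.151],[0,0,0],-1],
    [[0,0,-0.151],[0,0,0],-1],
    [[0,0,-0.151],[0,0,0],-1],
    [[0,0,0],[0,0,0],-1],
    [[0,0,0],[0,0,0],-1]
  ]
}}

```text
time: 20.72
tcp_pos: [0.5929, -0.164, -0.0291]
tool_rot: [-2.225, 2.215, -0.003]
force: [0.9, 0.7, 6.2]
width: 0.0543
finger_force: 21.0
```

```bash
python3 - <<'E'
from h import *
from scipy.spatial.transform import Rotation as R
s=arm.observe();print(s["tcp_pos"],s["width"],s["force"]);print(R.from_rotvec(s["tool_rot"]).as_matrix().round(3))
T=arm.read_camera("top");save(T,"t3"); S=arm.read_camera("scene")
print([proj(c,[.592,-.164,.02]).round() for c in (T,S)])
a=cv2.resize(np.array(T["pixels"])[140:270,240:400,::-1],(480,390));b=cv2.resize(np.array(S["pixels"])[140:270,200:306,::-1],(318,390))
cv2.imwrite("pics/i.png",np.hstack([a,b]))
E
```

```text
[ 0.59294986 -0.16398717 -0.02913485] 0.05425126503002204 [0.85437957 0.70441861 6.18843345]
[[ 0.004 -1.     0.002]
 [-1.    -0.004 -0.   ]
 [ 0.    -0.002 -1.   ]]
[array([320., 168.]), array([278., 211.])]
```

View pics/i.png

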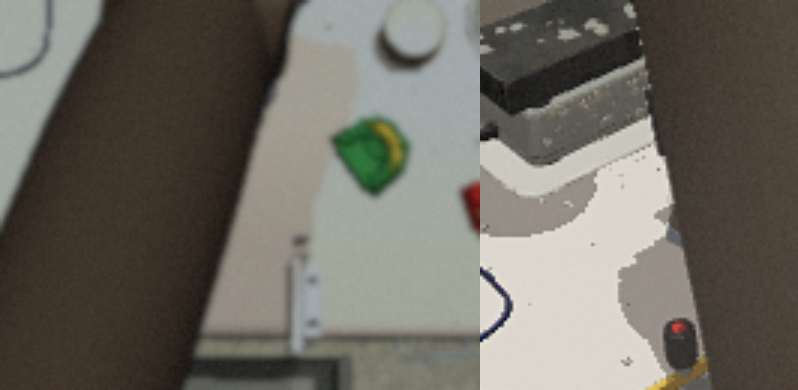

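{"method": "arm_command", "body": {
  "commands": [
    [[0,0,0],[0,10,0],-1],
    [[0,0,0],[0,20,0],-1],
    [[0,0,0],[0,20,0],-1],
    [[0,0,0],[0,20,0],-1],
    [[0,0,0],[0,20,0],-1],
    [[0,0,0],[0,15,0],-1],
    [[0,0,0],[0,10,0],-1]
  ]
}}

```text
time: 21.7
tcp_pos: [0.478, -0.1649, -0.0291]
tool_rot: [-2.224, 2.215, -0.006]
force: [4.1, -0.2, 5.2]
width: 0.0542
finger_force: 21.2
```

{"method": "arm_command", "body": {
  "commands": [
    [[0,0,0],[0,15,0],-1],
    [[0,0,0],[0,15,0],-1],
    [[0,0,0],[0,15,0],-1],
    [[0,0,0],[0,15,0],-1],
    [[0,0,0],[0,10,0],-1],
    [[0,0,0],[0,0,0],-1],
    [[0,0,0],[0,0,0],-1]
  ]
}}

```text
time: 22.58
tcp_pos: [0.4071, -0.1652, -0.0292]
tool_rot: [-2.226, 2.217, -0.003]
force: [-1.1, 0.4, 11.6]
width: 0.054
finger_force: 21.8
```

{"method": "arm_command", "body": {
  "commands": [
    [[0,0,0],[0,0,0],1],
    [[0,0,0],[0,0,0],1],
    [[0,0,0],[0,0,0],1],
    [[0,0,0],[0,0,0],1],
    [[0,0,0],[0,0,-20],1],
    [[0,0,0],[0,0,-40],1],
    [[0,0,0],[0,0,-30],1],
    [[0,0,0],[0,-35,0],-1],
    [[0,0,0],[0,-35,0],-1],
    [[0,0,0],[0,0,0],-1],
    [[0,0,0],[0,0,0],-1],
    [[0,0,0],[0,0,0],-1],
    [[0,0,0],[0,0,40],-1],
    [[0,0,0],[0,0,40],-1],
    [[0,0,0],[0,0,8],-1],
    [[0,0,0],[0,0,0],-1]
  ]
}}

```text
time: 24.58
tcp_pos: [0.4766, -0.1643, -0.028]
tool_rot: [2.226, -2.217, -0.001]
force: [-0.0, 0.9, 0.1]
width: 0.0001
finger_force: 0.0
```

{"method": "arm_command", "body": {
  "commands": [
    [[0,0,0],[0,10,0],-1],
    [[0,0,0],[0,12,0],-1],
    [[0,0,0],[0,12,0],-1],
    [[0,0,0],[0,12,0],-1],
    [[0,0,0],[0,12,0],-1],
    [[0,0,0],[0,12,0],-1],
    [[0,0,0],[0,12,0],-1],
    [[0,0,0],[0,12,0],-1],
    [[0,0,0],[0,12,0],-1],
    [[0,0,0],[0,0,0],-1],
    [[0,0,0],[0,0,0],-1]
  ]
}}

```text
time: 25.95
tcp_pos: [0.3714, -0.1649, -0.0282]
tool_rot: [-2.226, 2.216, -0.001]
force: [-0.1, 0.8, 0.1]
width: 0.0001
finger_force: 0.0
```

```bash
cat > k.py <<'E'
from h import *
S=arm.read_camera("scene");T=arm.read_camera("top")
for c,n in((S,"S"),(T,"T")):
    m=np.array(c["pixels"]).astype(int)
    print(n,"bin",proj(c,[.285,-.164,-.16]).round())
    k=((m[:,:,0]>m[:,:,1]+40)&(m[:,:,2]<80)&(m[:,:,1]>m[:,:,2]+30)).astype(np.uint8)
    q=cv2.connectedComponentsWithStats(k); print([(s[4],ce.round().tolist()) for s,ce in zip(q[2][1:],q[3][1:]) if s[4]>3])
    r=((m[:,:,0]>m[:,:,1]+50)&(m[:,:,1]<90)).astype(np.uint8)
    q=cv2.connectedComponentsWithStats(r); print([(s[4],ce.round(1).tolist(),ray(c,*ce,.071).round(3).tolist()) for s,ce in zip(q[2][1:],q[3][1:]) if 4<s[4]<40])
print(arm.observe()["tcp_pos"])
E
python3 k.py
```

```text
S bin [365. 339.]
[(np.int32(1630), [594.0, 297.0]), (np.int32(113), [30.0, 372.0]), (np.int32(22), [23.0, 386.0]), (np.int32(16), [30.0, 388.0]), (np.int32(15), [27.0, 397.0]), (np.int32(4), [30.0, 394.0])]
[(np.int32(10), [436.7, 163.6], [0.431, -0.548, 0.071]), (np.int32(16), [266.0, 248.5], [0.456, -0.038, 0.071]), (np.int32(6), [570.0, 282.7], [0.018, -0.409, 0.071]), (np.int32(5), [579.0, 288.6], [0.0, -0.407, 0.071]), (np.int32(22), [616.2, 294.9], [-0.049, -0.443, 0.071]), (np.int32(7), [625.9, 299.9], [-0.065, -0.444, 0.071]), (np.int32(6), [617.5, 300.8], [-0.057, -0.43, 0.071]), (np.int32(5), [630.4, 302.6], [-0.073, -0.443, 0.071]), (np.int32(5), [626.2, 304.0], [-0.069, -0.434, 0.071]), (np.int32(18), [636.5, 309.2], [-0.086, -0.436, 0.071])]
T bin [320. 289.]
[(np.int32(7), [402.0, 210.0]), (np.int32(6), [415.0, 210.0])]
[(np.int32(5), [533.4, 64.4], [0.849, -0.696, 0.071]), (np.int32(18), [540.7, 83.2], [0.8, -0.711, 0.071]), (np.int32(18), [532.7, 87.8], [0.788, -0.69, 0.071]), (np.int32(9), [534.6, 137.7], [0.661, -0.688, 0.071]), (np.int32(12), [267.0, 218.8], [0.457, -0.038, 0.071])]
[ 0.37151171 -0.16486731 -0.02828253]
```

{"method": "arm_command", "body": {
  "commands": [
    [[0,0,0],[0,0,-30],-1],
    [[0,0,0],[0,0,-50],-1],
    [[0,0,0],[0,0,-45],-1],
    [[0,0,0],[-42,-28.5,0],1],
    [[0,0,0],[-42,-28.5,0],1],
    [[0,0,0],[-42,-28.5,0],1],
    [[0,0,0.1745],[0,0,0],1],
    [[0,0,0.1745],[0,0,0],1],
    [[0,0,0.1745],[0,0,0],1],
    [[0,0,0.1745],[0,0,0],1],
    [[0,0,0.1745],[0,0,0],1],
    [[0,0,0.1745],[0,0,0],1],
    [[0,0,0.1745],[0,0,0],1],
    [[0,0,0.1745],[0,0,0],1],
    [[0,0,0.1745],[0,0,0],1],
    [[0,0,0],[0,0,0],1],
    [[0,0,0],[0,0,0],1]
  ]
}}

```text
time: 28.18
tcp_pos: [0.4561, -0.0383, 0.0965]
tool_rot: [0.012, -3.141, -0.0]
force: [-0.1, -0.6, -0.4]
width: 0.0854
finger_force: 0.0
```

```bash
python3 - <<'E'
from h import *
s=arm.observe();print(s["time"],s["tcp_pos"],s["tool_rot"])
T=arm.read_camera("top");m=np.array(T["pixels"]).astype(int)
b=m[262:320,290:352]; base=cv2.imread("pics/top1.png")[:,:,::-1].astype(int)[262:320,290:352]
d=np.abs(b-base).sum(2); v,u=np.nonzero(d>70); print(len(u),u.min()+290 if len(u) else 0,u.mean()+290,v.mean()+262,u.max()+290,v.min()+262,v.max()+262); print(ray(T,u.mean()+290,v.mean()+262,-.15))
E
```

```text
28.175 [ 0.45611397 -0.03826694  0.09653263] [ 1.22168266e-02 -3.14149554e+00 -2.66506013e-05]
217 307 318.110599078341 277.2534562211982 330 272 284
[ 0.31848091 -0.1573162  -0.15      ]
```

{"method": "arm_command", "body": {
  "commands": [
    [[0,0,0],[-1,0,36],1],
    [[0,0,0],[0,0,36],1],
    [[0,0,0],[0,0,15],1],
    [[0,0,0],[0,0,0],1],
    [[0,0,0],[0,0,0],-1],
    [[0,0,0],[0,0,0],-1],
    [[0,0,0],[0,0,0],-1],
    [[0,0,0],[0,0,0],-1],
    [[0,0,0],[0,0,0],-1]
  ],
  "grip_force": 20
}}

```text
time: 29.35
tcp_pos: [0.4574, -0.0385, 0.0102]
tool_rot: [-0.007, 3.141, -0.0]
force: [-0.9, 0.3, 5.5]
width: 0.0212
finger_force: 21.7
```

{"method": "arm_command", "body": {
  "commands": [
    [[0,0,0],[0,-15,0],-1],
    [[0,0,0],[0,-20,0],-1],
    [[0,0,0],[0,-20,0],-1],
    [[0,0,0],[0,-20,0],-1],
    [[0,0,0],[0,-13,0],-1],
    [[0,0,0],[0,-4,0],-1],
    [[0,0,0],[0,-2,0],-1],
    [[0,0,0],[0,0,0],-1],
    [[0,0,0],[0,0,0],-1]
  ]
}}

```text
time: 30.48
tcp_pos: [0.4574, -0.1327, 0.0102]
tool_rot: [-0.007, 3.141, -0.001]
force: [-2.8, -0.4, 7.6]
width: 0.0213
finger_force: 21.9
```

{"method": "arm_command", "body": {
  "commands": [
    [[0,0,0],[0,-2,0],-1],
    [[0,0,0],[0,0,0],-1]
  ]
}}

```text
time: 30.72
tcp_pos: [0.4574, -0.1335, 0.0102]
tool_rot: [-0.008, 3.141, 0.004]
force: [-1.9, 4.4, 8.1]
width: 0.0214
finger_force: 22.0
```

{"method": "arm_command", "body": {
  "commands": [
    [[0,0,0],[0,-2,0],-1],
    [[0,0,0],[0,0,0],-1]
  ]
}}

```text
time: 30.98
tcp_pos: [0.4574, -0.1334, 0.0102]
tool_rot: [-0.01, 3.141, 0.01]
force: [-2.1, 12.3, 9.5]
width: 0.0213
finger_force: 22.5
```

Stop reached (12 N): the gate is shut. Relieve, release and retreat.

{"method": "arm_command", "body": {
  "commands": [
    [[0,0,0],[0,3,0],-1],
    [[0,0,0],[0,0,0],1],
    [[0,0,0],[0,0,0],1],
    [[0,0,0],[0,0,0],1],
    [[0,0,0],[0,0,0],1],
    [[0,0,0],[0,0,-40],1],
    [[0,0,0],[0,0,-50],1],
    [[0,0,0],[0,0,-40],1],
    [[0,0,0],[20,50,0],1],
    [[0,0,0],[25,50,0],1],
    [[0,0,0],[25,50,0],1],
    [[0,0,0],[25,50,0],1],
    [[0,0,0],[25,50,0],1],
    [[0,0,0],[25,50,0],1],
    [[0,0,0],[25,50,0],1],
    [[0,0,0],[0,0,0],1],
    [[0,0,0],[0,0,0],1]
  ]
}}

```text
time: 33.1
tcp_pos: [0.2856, 0.2158, 0.1395]
tool_rot: [-0.009, 3.142, -0.001]
force: [-0.5, -0.3, 0.0]
width: 0.0856
finger_force: 0.0
```

```bash
python3 - <<'E'
from h import *
s=arm.observe();print(s["time"],s["tcp_pos"])
for n,b in(("top",(298,212,315,228)),("scene",(285,220,312,246))):
    c=arm.read_camera(n);m=np.array(c["pixels"]).astype(int);o=cv2.imread(f"pics/{n}1.png")[:,:,::-1].astype(int)
    k=((m[:,:,0]>m[:,:,1]+50)&(m[:,:,1]<90))[b[1]:b[3],b[0]:b[2]];v,u=np.nonzero(k);print("knob",len(u),ray(c,u.mean()+b[0],v.mean()+b[1],.071) if len(u) else 0)
    d=cv2.medianBlur((np.abs(m-o).sum(2)>90).astype(np.uint8),3);q=cv2.connectedComponentsWithStats(d)
    print(n,[s.tolist() for s in q[2][1:] if s[4]>12])
    for z in (-.15,): print(proj(c,[.318,-.157,z]).round())
E
```

```text
33.1 [0.28561227 0.2158315  0.13954619]
knob 12 [ 0.4573805 -0.132606   0.071    ]
top [[257, 139, 27, 27, 484], [0, 253, 166, 147, 14825], [309, 272, 22, 12, 194], [187, 359, 22, 37, 469], [233, 376, 11, 5, 33], [256, 386, 6, 11, 29], [237, 388, 23, 12, 63]]
[318. 277.]
knob 9 [ 0.45569174 -0.13152282  0.071     ]
scene [[0, 0, 80, 68, 1120], [482, 0, 158, 340, 19489], [0, 47, 218, 200, 18128], [435, 47, 42, 5, 118], [205, 53, 54, 27, 946], [257, 53, 143, 19, 1324], [141, 143, 33, 51, 938], [208, 218, 29, 24, 548], [585, 225, 5, 5, 15], [100, 229, 124, 133, 6734], [341, 307, 27, 32, 431], [380, 324, 46, 28, 109], [456, 326, 33, 18, 142], [510, 338, 25, 35, 346], [370, 357, 29, 43, 685], [399, 374, 6, 8, 40], [401, 384, 13, 16, 86]]
[353. 329.]
```

```bash
python3 -c "
from cell import arm
print(arm.sign_off())"
```

```text
the job is handed in; nothing more can be done
None
```

The blue cast lies in the grey bin and the gate is shut against its stop; the camera comparison shows nothing else moved, and the job was handed in at about 33 s of the 64 s allowed, with no verdict returned by the hand-in call.

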